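# Show the called printing block to the inspection camera

### The job

The colour chip in the black pocket of the chip board says which printing block is due for inspection: pick the block of that colour off the inking slab by its handle and show it to the desktop camera. Hold it still in the air 150 mm in front of the lens, carved face squarely towards the lens and centred on its line of sight, handle pointing away from the lens, the block's long side parallel to the camera's light bars (either way round). Finish while holding it there, do not put it down or let go; leave the other blocks, the chips and the tools where they are and do not touch the camera.

Things in the scene. Friction and masses are not known exactly. Their poses are not given: they have to be found in the camera images.
- block_red: Hand printing block, red handle and band: wooden base 80 (x) x 56 (y) mm, 28 mm high; grip bar on top 56 (x) x 22 (y) mm, from 28 to 80 mm above the underside, pinched across its 22 mm. The carved face is the underside (dark, pale leaf). Origin: centre of the face; z points from the face up through the handle. 0.1 to 0.2 kg. Starts face down on the slab, turned up to 52 degrees.
- block_blue: Hand printing block, blue handle and band: wooden base 80 (x) x 56 (y) mm, 28 mm high; grip bar on top 56 (x) x 22 (y) mm, from 28 to 80 mm above the underside, pinched across its 22 mm. The carved face is the underside (dark, pale leaf). Origin: centre of the face; z points from the face up through the handle. 0.1 to 0.2 kg. Starts face down on the slab, turned up to 52 degrees.
- block_yellow: Hand printing block, yellow handle and band: wooden base 80 (x) x 56 (y) mm, 28 mm high; grip bar on top 56 (x) x 22 (y) mm, from 28 to 80 mm above the underside, pinched across its 22 mm. The carved face is the underside (dark, pale leaf). Origin: centre of the face; z points from the face up through the handle. 0.1 to 0.2 kg. Starts face down on the slab, turned up to 52 degrees.
- chip_red: Red disc, 40 mm across, 8 mm thick, lying in one of the chip board's pockets; origin: centre of its underside. The chip in the black pocket names the block to show.
- chip_blue: Blue disc, 40 mm across, 8 mm thick, lying in one of the chip board's pockets; origin: centre of its underside. The chip in the black pocket names the block to show.
- chip_yellow: Yellow disc, 40 mm across, 8 mm thick, lying in one of the chip board's pockets; origin: centre of its underside. The chip in the black pocket names the block to show.
- next (a point): Centre of the floor of the black pocket of the chip board, 6 mm above the table; the pocket at one end, set a little apart from the two wooden ones (pocket centres 82 and 138 mm away). The board stands beside the camera, left or right of it.
- lens: White camera head, black front plate 96 x 72 mm, round glass lens in its middle, white light bars along its long sides, orange marks at its short ends. Origin: centre of the lens, 95 mm above the table. z points out along the line of sight: up and towards the robot, 35 degrees (0.61 rad) from vertical. x runs along the light bars (away from the robot, rising); y is level.
- camera: Foot of the camera, black, 130 x 130 mm, 14 mm high; a post on it carries the head (lens); all of it is under 0.15 m high. Origin: centre of its underside. Fixed. A block shown well has its origin at (0, 0, +0.150) in the frame of lens, its z along the lens z, its x along the lens x or reversed.
- slab: Grey inking slab, 150 (x) x 400 (y) mm, 8 mm thick, fixed to the table; the three blocks stand in a row along it, about 140 mm apart. Origin: centre of its underside.
- ink_jar: Black ink jar, 66 mm across, 62 mm high, left of the slab; origin: centre of its underside. A bystander.
- brayer: Ink roller lying right of the slab, about 165 mm long, 36 mm high; origin: on the table under the roller's middle. A bystander.
- knife: Palette knife lying on the far left; origin on its underside. A bystander.
- brush: Brush lying on the far right; origin on its underside. A bystander.
- mug: Blue cup, 80 mm across, 90 mm high, near left; origin: centre of its underside. A bystander.

How it is judged (in metres and radians):
At the end, for the whole second after the job is handed in: The called block is held still by the fingers, touching nothing else: face centre within 18 mm each way of the lens axis and 130 to 170 mm out, face and long side true within 0.15 rad, handle away from the lens; the other blocks within 20 mm of where they stood (((horizontal distance between chip_red and next below 0.03 m and x of block_red in the frame of lens between -0.018 and 0.018 m and y of block_red in the frame of lens between -0.018 and 0.018 m and z of block_red in the frame of lens between 0.13 and 0.17 m and angle between the z axis of block_red and the z axis of lens, either way round below 0.15 rad and angle between the x axis of block_red and the x axis of lens, either way round below 0.15 rad and angle between block_red's own z axis and vertical below 1.2 rad and contact force between the fingers and block_red above 1 N and height (world z) of block_red above 0.12 m and contact force between block_red and camera below 0.3 N and contact force between block_red and slab below 0.3 N and linear speed of block_red below 0.02 m/s and angular speed of block_red below 0.15 rad/s and distance of each of block_blue, block_yellow from where it was at the start of the episode below 0.02 m) or (horizontal distance between chip_blue and next below 0.03 m and x of block_blue in the frame of lens between -0.018 and 0.018 m and y of block_blue in the frame of lens between -0.018 and 0.018 m and z of block_blue in the frame of lens between 0.13 and 0.17 m and angle between the z axis of block_blue and the z axis of lens, either way round below 0.15 rad and angle between the x axis of block_blue and the x axis of lens, either way round below 0.15 rad and angle between block_blue's own z axis and vertical below 1.2 rad and contact force between the fingers and block_blue above 1 N and height (world z) of block_blue above 0.12 m and contact force between block_blue and camera below 0.3 N and contact force between block_blue and slab below 0.3 N and linear speed of block_blue below 0.02 m/s and angular speed of block_blue below 0.15 rad/s and distance of each of block_red, block_yellow from where it was at the start of the episode below 0.02 m) or (horizontal distance between chip_yellow and next below 0.03 m and x of block_yellow in the frame of lens between -0.018 and 0.018 m and y of block_yellow in the frame of lens between -0.018 and 0.018 m and z of block_yellow in the frame of lens between 0.13 and 0.17 m and angle between the z axis of block_yellow and the z axis of lens, either way round below 0.15 rad and angle between the x axis of block_yellow and the x axis of lens, either way round below 0.15 rad and angle between block_yellow's own z axis and vertical below 1.2 rad and contact force between the fingers and block_yellow above 1 N and height (world z) of block_yellow above 0.12 m and contact force between block_yellow and camera below 0.3 N and contact force between block_yellow and slab below 0.3 N and linear speed of block_yellow below 0.02 m/s and angular speed of block_yellow below 0.15 rad/s and distance of each of block_red, block_blue from where it was at the start of the episode below 0.02 m))); the arm keeps its last pose, push and grip.
It fails at once if a block that was not called is moved by more than 20 mm ((horizontal distance between chip_red and next below 0.03 m and distance of any of block_blue, block_yellow from where it was at the start of the episode above 0.02 m) or (horizontal distance between chip_blue and next below 0.03 m and distance of any of block_red, block_yellow from where it was at the start of the episode above 0.02 m) or (horizontal distance between chip_yellow and next below 0.03 m and distance of any of block_red, block_blue from where it was at the start of the episode above 0.02 m)).
It fails at once if a chip is moved by more than 15 mm (distance of any of chip_red, chip_blue, chip_yellow from where it was at the start of the episode above 0.015 m).
It fails at once if the jar, roller, knife, brush or cup is moved by more than 30 mm (distance of any of ink_jar, brayer, knife, brush, mug from where it was at the start of the episode above 0.03 m).
It fails at once if the camera is touched with more than 2 N (contact force between camera and anything else above 2 N).
It also fails if it takes over 32 s, if anything falls off the work surface, if the arm or the gripper's body presses on something with over 40 N, if the wrist force passes 120 N, or if a joint passes its speed limit or range.

### The arm

A 6-joint arm with a two-finger parallel gripper is mounted at the origin on the work surface. World frame = base frame: x ahead of the robot, y to its left, z up, the work surface at z = 0. Lengths are in mm, angles in rad, forces in N, time in s.
With the tool pointing down it reaches from about 325 to 775 mm from the base axis. Payload 5.5 kg.
Tool frame: the origin (TCP) lies at the very end of the fingers, on their centre line; the grasp point (between the pads) lies behind it (r.grasp_offset is the z of the grasp point in the tool frame, in mm); z points along the fingers, y is the line along which they close (so a half turn about z gives the same grasp; the last joint's range is limited). The gripper opens to 88 mm and grips with 3 to 60 N. Pads are 20 mm wide; open, the fingers measure 115 mm over their backs; the gripper's body (75 mm by 178 mm) begins 61 mm behind the grasp point.
Start: joints at [1.048, 0.091, 1.231, -0, 1.82, -0.057], TCP at [269.489, 536.09, 222.631] pointing down, gripper open.
Joint ranges: [-2.87, 2.87], [-0.86, 2.18], [0.17, 2.46], [-1.51, 4.65], [0.06, 2.69], [-2.65, 2.65]. Speed limits (rad/s): [2.57, 2.57, 3.01, 3.14, 3.14, 3.14].

### API

Orientations are given as a unit quaternion [w, x, y, z].
In Python, from cell import r, vision, workorder gives the robot as it stands. The module is installed in compiled form; this text tells all that it offers.
- The arm moves only by the tool send_rows, never from a script. Its argument "steps" is a list of rows, each a list of 5 numbers: the shift along the tool's x, y, z in units of 25 mm (1.0 is 25 mm), then the turn about the tool's z in units of 5 degrees (1.0 is 5 degrees), then the finger opening in mm, from 0 to 87.8. A call has 1 to 12 rows; each row shifts and turns the commanded pose from where the row before left it, along the tool's axes as they then stand; what a row does not reach is not made up. A row lasts 1/12 s, in which the tool goes at most 41.7 mm and 7.16 degrees, less where a joint would pass 70% of its speed; a pose out of reach is approached as far as the arm can. A call is refused whole if a number of a shift passes 1 or a number of a turn 1, either way. A call with a gripper value outside its range is refused whole. The fingers move at their own pace and stop on an object; "force" is the grip in N (left out, the last holds). Time passes only in rows, so rows that do not move let the fingers close. It gives the time, the measured TCP pose, the force, the opening and the grip force at its end, in the units of the state.
- r.sense(): the state, without advancing time (a new reading comes with each control period).
- vision.camera(name): name is "side" or "top"; returns a dict with "color" (480x640x3 uint8, blue, green, red), "camera_matrix" (3x3 intrinsics, pixels), "pose" (4x4, takes a point from camera to world coordinates). Camera axes: x right, y down, z forward; pixel columns grow to the right and rows downward; lengths in mm; the calibration is good to about 2 mm. A picture is of the moment at which its call begins. There is no depth.
- workorder.job_done(): hands the job in; it is judged then, once.
The state is a dict: "t": time; "joints": joint angles; "qd": joint speeds; "joint_torque": joint torques, N m; "tcp_pos": TCP position; "ee_rot": TCP orientation; "wrist_force": force on the tool from outside, world axes, zero at the start; "moment": the same for the moment, N m; "finger_gap": opening from 0.0 (shut) to 1.0 (fully open); "gripper_force": force on a finger pad.
Only numpy, scipy, OpenCV 4.12 (cv2) and the standard library are available. Lean on these libraries where they do the work, as an engineer would, in place of code of your own. Each camera call takes 0.05 s, during which the arm holds its last target. There are 200 camera calls.

## Working session

There is one attempt and no reset: what is moved stays moved. The work goes in short steps, Python scripts to look and compute and a tool call to move; the robot and the scene stay as the last step left them, time stands still between calls to the robot, and variables do not carry over. Pictures are saved under pics/ and viewed, at most 10 in all, crops included, and the job is handed in when it is done.

Besides the shell and the picture viewer there is one more tool, called after "Call:" by a JSON object that holds its "fn" and its "kwargs". send_rows: Moves the arm, as the interface text tells. Its arguments: {"type":"object","properties":{"steps":{"type":"array","items":{"type":"array","items":{"type":"number"}}},"force":{"type":"number"}},"required":["steps"]}

```bash
mkdir -p pics; python3 - <<'E'
from cell import r, vision
import cv2,numpy as np
for n in("side","top"):
    c=vision.camera(n); cv2.imwrite(f"pics/{n}0.png",c["color"]); print(n,c["camera_matrix"].tolist(),np.round(c["pose"],4).tolist())
print(r.sense(), r.grasp_offset)
E
```

```text
side [[458.6969917863161, 0.0, 319.15926596844764], [0.0, 458.6969917863161, 241.16663962327084], [0.0, 0.0, 1.0]] [[-0.9966, -0.0271, 0.0781, 444.6037], [-0.0791, 0.5856, -0.8067, 1141.8548], [-0.0238, -0.8102, -0.5857, 910.3441], [0.0, 0.0, 0.0, 1.0]]
top [[475.0265805604426, 0.0, 326.5411155769345], [0.0, 475.0265805604426, 235.3123524833176], [0.0, 0.0, 1.0]] [[-0.0208, -0.9878, 0.1543, 351.2402], [-0.9995, 0.0241, 0.0195, -25.7077], [-0.023, -0.1539, -0.9878, 1330.5264], [0.0, 0.0, 0.0, 1.0]]
{'t': 0.1, 'joints': array([ 1.04829175e+00,  9.17640759e-02,  1.23174537e+00,  1.14415853e-06,
        1.81984983e+00, -5.67176648e-02]), 'qd': array([ 0.00106995, -0.00198954, -0.00365046,  0.00011419, -0.00029416,
        0.00099137]), 'joint_torque': array([ 2.93254416e-03, -4.47861564e+01, -4.07569814e+01,  6.99127419e-02,
        2.84897187e-02, -5.43452370e-05]), 'tcp_pos': array([269.34629383, 535.83251277, 221.6430006 ]), 'ee_rot': array([-2.52788108e-04,  2.30793600e-01,  9.73002330e-01, -8.46370774e-04]), 'wrist_force': array([ 0.48612404, -0.59890889,  0.46404293]), 'moment': array([ 0.02257596,  0.05935615, -0.00623088]), 'gripper_force': 0.0, 'finger_gap': 1.0069345885982528} -18.700000000000003
```

View pics/top0.png

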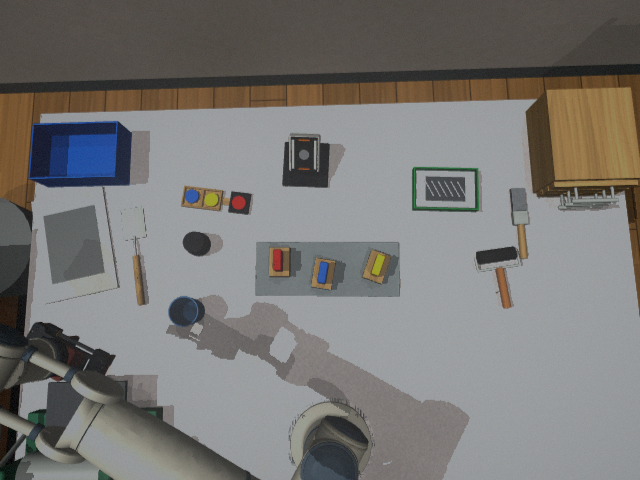

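View pics/side0.png

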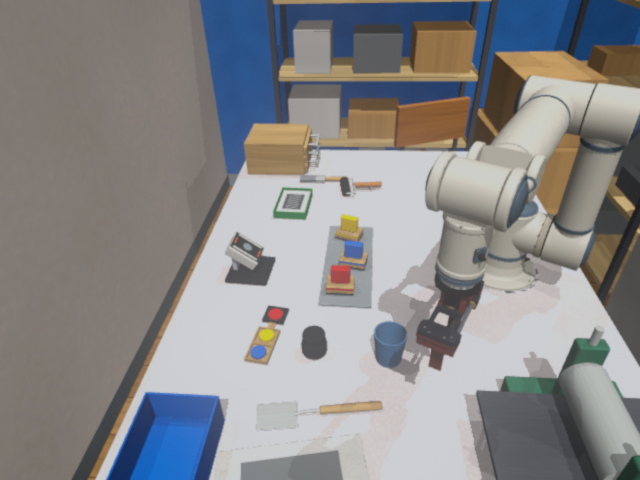

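Top view: the red chip at about (240,203) sits in the dark pocket, which is set apart at the camera end. So the red block at about (279,262) is due, and the camera lens is at about (304,154). In the side view the red block is at (341,278) and the lens at about (245,250).

The rows can't tilt the tool. I therefore plan to pinch the handle, swivel the block in the fingers against the slab's far edge, and then carry it over. First I'll measure.

```bash
cat > h.py <<'E'
import cv2,numpy as np
from cell import r,vision
def ray(c,p):
    K,T=c["camera_matrix"],np.array(c["pose"]); d=T[:3,:3]@np.linalg.solve(K,[p[0],p[1],1.]); return T[:3,3],d/np.linalg.norm(d)
def plane(c,p,z):
    o,d=ray(c,p); return o+d*(z-o[2])/d[2]
def tri(a,p,b,q):
    o,d=ray(a,p); u,v=ray(b,q); s=np.linalg.lstsq(np.c_[d,-v],u-o,rcond=None)[0]
    x,y=o+s[0]*d,u+s[1]*v; return (x+y)/2,np.linalg.norm(x-y)
def red(c,roi,mn=25):
    x,y,w,h=roi; g=cv2.cvtColor(c["color"],cv2.COLOR_BGR2HSV)
    m=cv2.inRange(g,(0,150,60),(8,255,255))|cv2.inRange(g,(172,150,60),(180,255,255))
    k=np.zeros_like(m);k[y:y+h,x:x+w]=m[y:y+h,x:x+w]
    cs=[q for q in cv2.findContours(k,cv2.RETR_EXTERNAL,cv2.CHAIN_APPROX_NONE)[0] if cv2.contourArea(q)>mn]
    return [cv2.minAreaRect(q) for q in cs]
E
python3 - <<'E'
from h import *
t=vision.camera("top");s=vision.camera("side")
A=cv2.resize(t["color"][125:195,270:340],None,fx=8,fy=8,interpolation=cv2.INTER_CUBIC)
B=cv2.resize(s["color"][225:295,210:280],None,fx=8,fy=8,interpolation=cv2.INTER_CUBIC)
cv2.imwrite("pics/cam.png",cv2.resize(np.hstack([A,B]),(800,400)))
C=cv2.resize(t["color"][235:305,250:320],None,fx=8,fy=8,interpolation=cv2.INTER_CUBIC)
D=cv2.resize(s["color"][250:320,305:375],None,fx=8,fy=8,interpolation=cv2.INTER_CUBIC)
cv2.imwrite("pics/blk.png",cv2.resize(np.hstack([C,D]),(800,400)))
for q in red(t,(255,240,60,60)):print(q,plane(t,q[0],88).round(1),[plane(t,k,88)[:2].round(1).tolist() for k in cv2.boxPoints(q)])
print("red side",red(s,(305,250,70,70)))
print("slab corners",[plane(t,p,8).round(1).tolist() for p in((256,242),(399,241.5),(399.5,296),(256,296.5))])
E
```

```text
((276.5, 259.0), (7.0, 20.0), 0.0) [485.5 132.   88. ] [[459.3, 141.3], [512.2, 141.1], [511.8, 122.6], [458.9, 122.9]]
red side [((340.0, 268.0), (4.0, 16.0), 90.0)]
slab corners [[543.6, 199.9, 8.0], [535.4, -202.3, 8.0], [383.9, -196.9, 8.0], [391.0, 199.6, 8.0]]
```

View pics/cam.png

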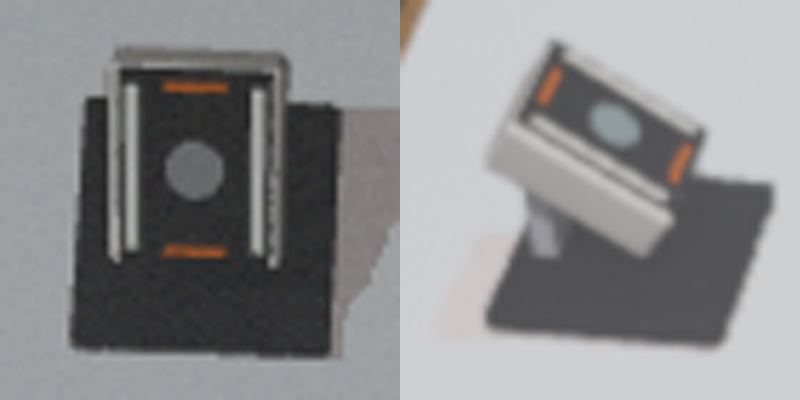

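View pics/blk.png

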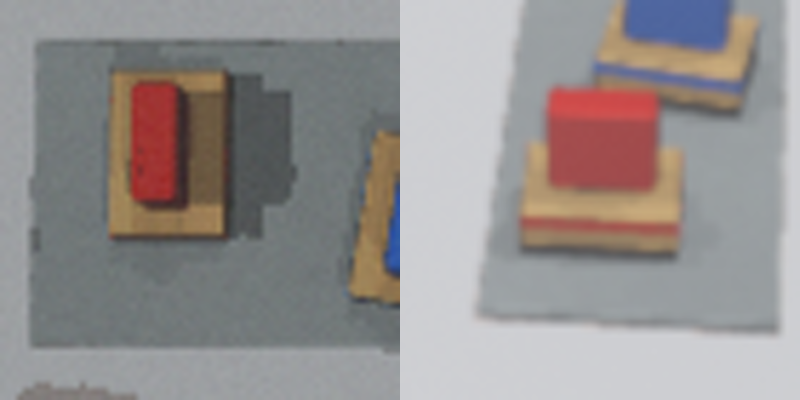

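Camera crop: the lens is at top px (304.0,154.8) and side px (247.8,246.9), and the orange marks are clear in both views. Block crop: the red block is almost square to the slab, with its base top corners visible. Next I'll triangulate these.

```bash
python3 - <<'E'
from h import *
t=vision.camera("top");s=vision.camera("side")
f=lambda x,y,a,b:(a+x/5.714-.44,b+y/5.714-.44)
T=[f(*p,270,125) for p in((194,170),(196,87),(195,252))]; S=[f(*p,210,225) for p in((216,125),(150,88),(281,164))]
P=[tri(t,a,s,b) for a,b in zip(T,S)]
for p in P: print(p[0].round(1),round(p[1],1))
L=plane(t,T[0],95); print("lens z95",L.round(1),plane(s,S[0],95).round(1))
d=P[1][0]-P[2][0]; print("len",np.linalg.norm(d),"yaw",np.degrees(np.arctan2(d[1],d[0])),"elev",np.degrees(np.arcsin(d[2]/np.linalg.norm(d))))
g=[f(*p,270,125) for p in((82,98),(335,107),(326,356),(72,347))]
G=np.array([plane(t,p,14)[:2] for p in g]);print("foot",G.round(1).tolist(),[np.degrees(np.arctan2(*(G[i]-G[j])[::-1])).round(1) for i,j in((0,3),(1,2))])
B=np.array([plane(t,f(*p,250,235),36)[:2] for p in((110,72),(228,72),(225,237),(110,237))])
print("base",B.round(1).tolist(),B.mean(0).round(1))
H=np.array([plane(t,f(*p,250,235),88)[:2] for p in((132,82),(181,82),(181,200),(132,200))])
print("handle",H.round(1).tolist(),H.mean(0).round(1))
Hs=[plane(s,f(*p,305,250),88).round(1).tolist() for p in((148,90),(257,90),(257,103),(148,103))];print(Hs)
print(r.sense()["tcp_pos"])
E
```

```text
[767.1  56.4  95.6] 0.9
[800.4  53.5 116.4] 1.0
[734.3  58.1  72.2] 0.4
lens z95 [767.8  56.5  95. ] [766.9  55.8  95. ]
len 79.65936570827006 yaw -3.9060654186945847 elev 33.75124623205424
foot [[834.7, 118.3], [826.2, -10.0], [696.7, -2.8], [704.7, 124.2]] [np.float64(-2.6), np.float64(-3.2)]
base [[524.4, 159.7], [523.0, 102.7], [443.6, 104.8], [444.9, 159.8]] [484.  131.8]
handle [[512.5, 142.0], [512.0, 119.3], [457.3, 119.7], [457.9, 142.2]] [484.9 130.8]
[[512.7, 124.8, 88.0], [458.5, 122.1, 88.0], [458.2, 132.4, 88.0], [512.1, 135.0, 88.0]]
[269.43395038 536.01467475 222.26993438]
```

Call:
{"fn": "send_rows", "kwargs": {"steps": [[0,0,0,-1,87],[0,0,0,-1,87],[0,0,0,-1,87],[0,0,0,-1,87],[0,0,0,-1,87],[0,0,0,-0.24,87],[0,0,0,0,87]], "force": 20}}

```text
t: 0.88
tcp_pos: [269.5, 536.1, 222.5]
ee_rot: [-0.0, 0.005, 1.0, -0.0]
wrist_force: [0.3, -0.4, 0.8]
finger_gap: 0.991
gripper_force: 0.0
```

Call:
{"fn": "send_rows", "kwargs": {"steps": [[-0.3,-0.5,0,0,87],[-0.5,-1,0,0,87],[-0.55,-1,0,0,87],[-0.55,-1,0,0,87],[-0.55,-1,0,0,87],[-0.55,-1,0,0,87],[-0.55,-1,0,0,87],[-0.55,-1,0,0,87],[-0.55,-1,0,0,87],[-0.55,-1,0,0,87],[-0.55,-1,0,0,87],[-0.55,-1,0,0,87]]}}

```text
t: 1.88
tcp_pos: [425.0, 245.0, 222.8]
ee_rot: [0.0, 0.005, 1.0, -0.0]
wrist_force: [-0.5, 0.5, 0.1]
finger_gap: 0.988
gripper_force: 0.0
```

Call:
{"fn": "send_rows", "kwargs": {"steps": [[-0.5,-0.95,0,0,87],[-0.5,-0.95,0,0,87],[-0.5,-0.95,0,0,87],[-0.5,-0.9,0,0,87],[-0.4,-0.7,0,0,87],[0,0,0,0,87],[0,0,1,0,87],[0,0,1,0,87],[0,0,1,0,87],[0,0,0,0,87],[0,0,0,0,87]]}}

```text
t: 2.8
tcp_pos: [482.4, 135.4, 146.7]
ee_rot: [-0.001, 0.005, 1.0, -0.0]
wrist_force: [-0.6, 0.2, 0.2]
finger_gap: 0.989
gripper_force: 0.0
```

```bash
python3 - <<'E'
from h import *
t=vision.camera("top");s=vision.camera("side")
C=cv2.resize(t["color"][220:310,230:320],None,fx=5,fy=5,interpolation=cv2.INTER_CUBIC)
D=cv2.resize(s["color"][220:310,295:385],None,fx=5,fy=5,interpolation=cv2.INTER_CUBIC)
cv2.imwrite("pics/pre.png",cv2.resize(np.hstack([C,D]),(800,400)))
print(r.sense()["tcp_pos"],r.sense()["joints"])
E
```

```text
[483.97589803 135.73142548 149.5769435 ] [ 2.05704641e-01 -1.77006945e-01  1.62023389e+00  4.14805305e-05
  1.69603057e+00 -1.35627391e+00]
```

View pics/pre.png

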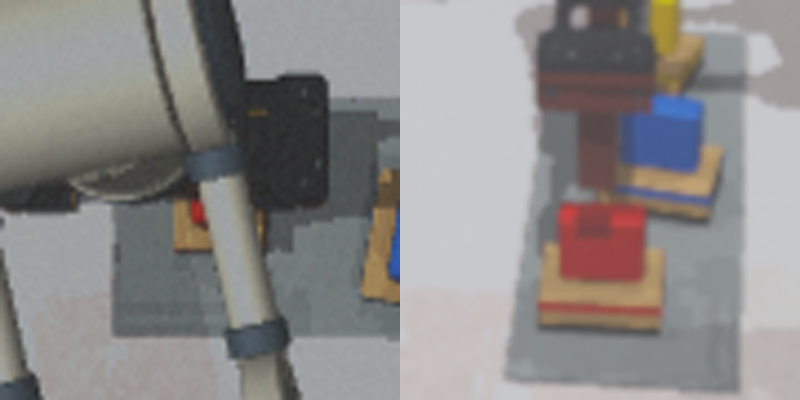

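The fingers straddle the red handle in the side view, with the finger at crop x≈598 and the handle centre at ≈602. I'll lower and pinch.

Call:
{"fn": "send_rows", "kwargs": {"steps": [[0,-0.18,0,0,87],[0,0,0.8,0,87],[0,0,0.8,0,87],[0,0,0.8,0,87],[0,0,0.8,0,87],[0,0,0.4,0,87],[0,0,0.3,0,87],[0,0,0,0,87],[0,0,0,0,87]]}}

```text
t: 3.65
tcp_pos: [484.1, 131.0, 51.3]
ee_rot: [0.001, 0.004, 1.0, 0.0]
wrist_force: [0.2, 0.4, 0.2]
finger_gap: 0.988
gripper_force: 0.0
```

Call:
{"fn": "send_rows", "kwargs": {"steps": [[0,0,0,0,10],[0,0,0,0,10],[0,0,0,0,10],[0,0,0,0,10],[0,0,0,0,10],[0,0,0,0,10],[0,0,0,0,10],[0,0,0,0,10]]}}

```text
t: 4.32
tcp_pos: [483.5, 131.0, 50.1]
ee_rot: [-0.0, 0.004, 1.0, 0.0]
wrist_force: [0.8, -0.7, 0.1]
finger_gap: 0.422
gripper_force: 0.0
```

Call:
{"fn": "send_rows", "kwargs": {"steps": [[0,0,0,0,10],[0,0,0,0,10],[0,0,0,0,10],[0,0,0,0,10],[0,0,0,0,10],[0,0,0,0,10]]}}

```text
t: 4.82
tcp_pos: [483.5, 130.9, 50.1]
ee_rot: [-0.0, 0.004, 1.0, -0.0]
wrist_force: [0.5, -1.1, 0.1]
finger_gap: 0.255
gripper_force: 20.0
```

Gripped: the gap is 22.4 mm, as it should be. I'll lift and carry it beyond the slab's far edge.

Call:
{"fn": "send_rows", "kwargs": {"steps": [[0,0,-0.3,0,10],[0,0,-0.7,0,10],[0,0,-0.7,0,10],[0,0,-0.3,0,10],[-0.4,0,0,0,10],[-0.8,0,0,0,10],[-0.8,0,0,0,10],[-0.8,0,0,0,10],[-0.8,0,0,0,10],[-0.5,0,0,0,10],[-0.2,0,0,0,10],[0,0,0,0,10]]}}

```text
t: 5.82
tcp_pos: [591.4, 130.0, 99.4]
ee_rot: [-0.001, 0.004, 1.0, -0.0]
wrist_force: [-0.5, 1.0, -1.2]
finger_gap: 0.245
gripper_force: 20.0
```

Call:
{"fn": "send_rows", "kwargs": {"steps": [[0,0,0,0,10],[0,0,0.5,0,10],[0,0,0.6,0,10],[0,0,0.5,0,10],[0,0,0.4,0,10],[0,0,0,0,10],[0,0,0,0,10]]}}

```text
t: 6.4
tcp_pos: [590.2, 130.0, 49.1]
ee_rot: [-0.001, 0.004, 1.0, -0.0]
wrist_force: [0.6, -0.4, -1.0]
finger_gap: 0.252
gripper_force: 20.0
```

Call:
{"fn": "send_rows", "kwargs": {"steps": [[0,0,0.2,0,10],[0.32,0,0,0,10],[0.2,0,-0.12,0,10],[0.2,0,-0.12,0,10],[0,0,0,0,10],[0,0,0,0,10]]}}

```text
t: 6.9
tcp_pos: [573.2, 130.4, 52.5]
ee_rot: [0.001, 0.004, 1.0, 0.0]
wrist_force: [1.7, -0.7, -1.2]
finger_gap: 0.249
gripper_force: 20.0
```

Call:
{"fn": "send_rows", "kwargs": {"steps": [[0.22,0,-0.07,0,10],[0.21,0,-0.07,0,10],[0.23,0,-0.04,0,10],[0.22,0,-0.04,0,10],[0.21,0,0.02,0,10],[0.04,0,0,0,10],[0,0,0,0,10],[0,0,0,0,10],[0,0,0,0,10]]}}

```text
t: 7.65
tcp_pos: [546.0, 130.6, 57.5]
ee_rot: [0.002, 0.004, 1.0, 0.0]
wrist_force: [6.0, -0.8, 3.6]
finger_gap: 0.254
gripper_force: 20.0
```

```bash
python3 - <<'E'
from h import *
s=vision.camera("side")
cv2.imwrite("pics/tip.png",cv2.resize(s["color"][210:330,220:380],None,fx=5,fy=5,interpolation=cv2.INTER_CUBIC))
print(r.sense()["tcp_pos"],r.sense()["wrist_force"],red(s,(250,200,130,110)))
E
```

```text
[546.01015369 130.55351624  57.42778538] [ 5.17934909 -0.46857639  4.33221532] []
```

View pics/tip.png

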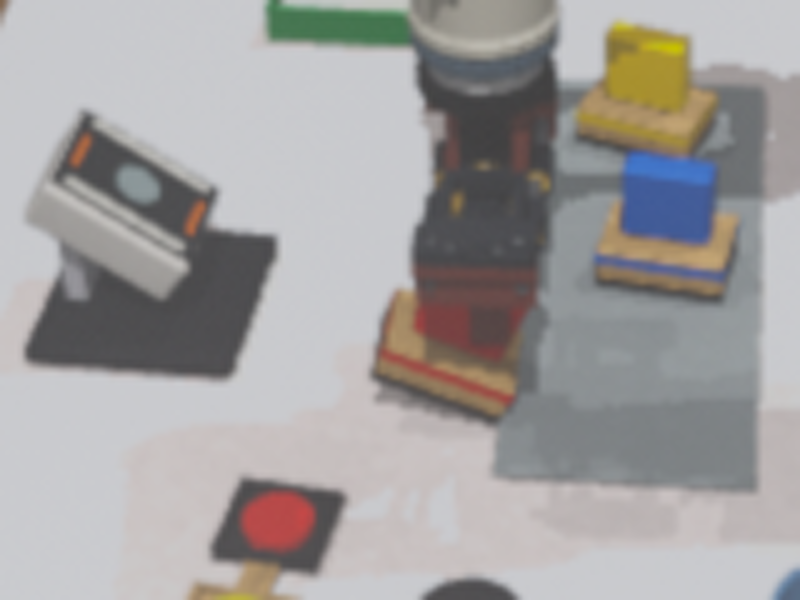

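It tips as planned: in the side view the base's band runs from (380,355) to (513,400), far end up. I'll measure the tilt by casting rays onto the block's side plane (y≈159).

```bash
cat >> h.py <<'E'
def yplane(c,p,y):
    o,d=ray(c,p); return o+d*(y-o[1])/d[1]
def tilt(c,ps,y):
    Q=[yplane(c,p,y) for p in ps]; d=Q[0]-Q[1]; return np.round(Q,1).tolist(),np.linalg.norm(d).round(1),np.degrees(np.arctan2(d[2],d[0])).round(1)
E
python3 - <<'E'
from h import *
s=vision.camera("side")
I=s["color"]; hsv=cv2.cvtColor(I,cv2.COLOR_BGR2HSV)
f=lambda x,y:(220+x/5-.4,210+y/5-.4)
print(tilt(s,[f(375,377),f(502,414)],158.5)); print(tilt(s,[f(382,355),f(514,397)],158.5))
print(tilt(s,[f(395,292),f(375,377)],158.5))
E
```

```text
([[614.3, 158.5, 38.5], [541.7, 158.5, 13.5]], np.float64(76.8), np.float64(19.0))
([[609.3, 158.5, 55.4], [534.5, 158.5, 26.9]], np.float64(80.1), np.float64(20.8))
([[599.5, 158.5, 102.0], [614.3, 158.5, 38.5]], np.float64(65.2), np.float64(103.1))
```

```bash
cat >> h.py <<'E'
def band(c,roi):
    x,y,w,h=roi; g=cv2.cvtColor(c["color"],cv2.COLOR_BGR2HSV)[y:y+h,x:x+w]
    m=cv2.inRange(g,(0,100,50),(9,255,255))|cv2.inRange(g,(171,100,50),(180,255,255))
    out=[]
    for q in cv2.findContours(m,cv2.RETR_EXTERNAL,cv2.CHAIN_APPROX_NONE)[0]:
        if cv2.contourArea(q)<8: continue
        b=cv2.minAreaRect(q); P=cv2.boxPoints(b)+[x,y]; out.append((np.array(b[0])+[x,y],b[1],P))
    return out
def ends(P):
    k=sorted([(P[i]+P[(i+1)%4])/2 for i in range(4)],key=lambda p:p[0]); return k[0],k[-1]
E
python3 - <<'E'
from h import *
s=vision.camera("side")
for c,wh,P in band(s,(285,265,50,35)):
    print(c,wh,P.round(1).tolist()); print(tilt(s,ends(P),158.5))
T=np.array(s["pose"]);
for p in((542.8,159,8),(542.2,131,8)):
    v=T[:3,:3].T@(np.array(p)-T[:3,3]); v=s["camera_matrix"]@v/v[2]; print("edge at crop px",(v[:2]-[220,210]+.4)*5)
E
```

```text
[308.8394146  284.94160652] (27.510316848754883, 2.221329927444458) [[295.5, 281.3], [296.3, 279.2], [322.1, 288.6], [321.4, 290.7]]
([[609.5, 158.5, 56.7], [536.3, 158.5, 24.4]], np.float64(80.0), np.float64(23.8))
[308. 275.] (8.0, 10.0) [[303.0, 271.0], [313.0, 271.0], [313.0, 279.0], [303.0, 279.0]]
([[588.3, 158.5, 77.1], [559.9, 158.5, 78.3]], np.float64(28.4), np.float64(-2.5))
edge at crop px [500.21511197 421.55697544]
edge at crop px [504.9486034  389.36478616]
```

The tilt is 24° so far, because the near corner rode up to the slab's top edge. I'll back off, go lower and push again.

Call:
{"fn": "send_rows", "kwargs": {"steps": [[-0.5,0,0,0,10],[0,0,0.28,0,10],[0.3,0,0,0,10],[0.2,0,0,0,10],[0.2,0,0,0,10],[0.15,0,0.02,0,10],[0,0,0,0,10],[0,0,0,0,10]]}}

```text
t: 8.47
tcp_pos: [536.4, 130.6, 49.1]
ee_rot: [0.001, 0.004, 1.0, 0.0]
wrist_force: [3.9, -0.3, 6.0]
finger_gap: 0.247
gripper_force: 20.0
```

```bash
cat > m.py <<'E'
from h import *
import sys
s=vision.camera("side"); cv2.imwrite("pics/last.png",s["color"])
y=float(sys.argv[1]); roi=[int(v) for v in sys.argv[2:6]]
for c,wh,P in band(s,roi): print(c.round(1),np.round(wh,1),tilt(s,ends(P),y))
q=r.sense();print(q["tcp_pos"].round(1),q["wrist_force"].round(1),q["ee_rot"].round(4))
E
python3 m.py 158.5 280 255 60 45
```

```text
[308.7 285.1] [27.3  2.2] ([[607.6, 158.5, 61.4], [539.0, 158.5, 18.3]], np.float64(81.1), np.float64(32.2))
[310.5 275.3] [14.5  6.5] ([[585.7, 158.5, 86.0], [548.3, 158.5, 67.8]], np.float64(41.6), np.float64(25.9))
[536.5 130.6  49.1] [ 3.3 -0.2  5.9] [6.0e-04 4.3e-03 1.0e+00 1.0e-04]
```

Call:
{"fn": "send_rows", "kwargs": {"steps": [[0.15,0,0,0,10],[0,0,0,0,10],[0,0,0,0,10]]}}

```text
t: 8.77
tcp_pos: [532.5, 130.7, 48.7]
ee_rot: [0.0, 0.004, 1.0, 0.0]
wrist_force: [2.9, -0.6, 4.0]
finger_gap: 0.252
gripper_force: 20.0
```

Call:
{"fn": "send_rows", "kwargs": {"steps": [[0,0,0,0,10],[-0.4,0,0,0,10],[-0.2,0,-0.3,0,10],[0,0,-0.6,0,10],[0,0,-0.8,0,10],[0,0,-0.8,0,10],[0,0,-0.8,0,10],[0,0,-0.8,0,10],[0,0,-0.8,0,10],[0,0,-0.5,0,10],[0,0,0,0,10],[0,0,0,0,10]], "force": 40}}

```text
t: 9.77
tcp_pos: [547.0, 130.5, 182.8]
ee_rot: [-0.001, 0.004, 1.0, -0.0]
wrist_force: [0.4, -0.1, -1.9]
finger_gap: 0.25
gripper_force: 40.0
```

```bash
python3 m.py 158.5 250 170 120 125; python3 -c "
import cv2;I=cv2.imread('pics/last.png');cv2.imwrite('pics/air.png',cv2.resize(I[150:300,220:400],None,fx=4,fy=4,interpolation=2))"
```

```text
[301.2 246.8] [30.6  6.2] ([[619.7, 158.5, 206.0], [556.9, 158.5, 145.4]], np.float64(87.2), np.float64(44.0))
[306.8 236.4] [19.7 10.7] ([[594.9, 158.5, 224.3], [549.2, 158.5, 197.3]], np.float64(53.1), np.float64(30.6))
[546.6 130.4 181.8] [-0.  -0.5 -1.9] [-1.5e-03  4.2e-03  1.0e+00 -2.0e-04]
```

View pics/air.png

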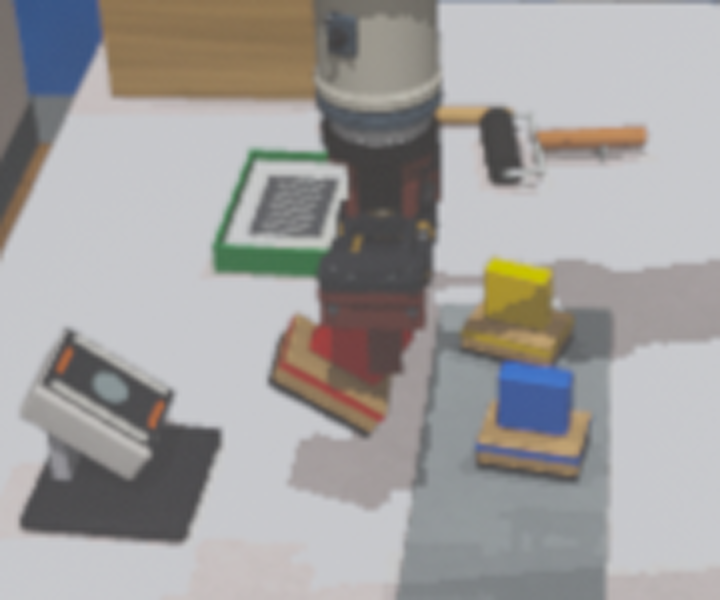

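In the air the block holds its tilt. The base's bottom side edge runs from crop (270,380) to (370,434), and the band from (280,362) to (380,414). I'll measure those.

```bash
cat > line.py <<'E'
from h import *
import sys
# band pixels -> line fit, on side-plane y
y=float(sys.argv[1]); x0,y0,w,h=[int(v) for v in sys.argv[2:6]]
I=vision.camera("side"); g=cv2.cvtColor(I["color"],cv2.COLOR_BGR2HSV)
m=cv2.inRange(g,(0,110,50),(8,255,255))|cv2.inRange(g,(172,110,50),(180,255,255))
cols=[]
for x in range(x0,x0+w):
    r_=np.flatnonzero(m[y0:y0+h,x])
    if len(r_): # lowest run in the column = band
        k=[r_[-1]]
        for v in r_[-2::-1]:
            if k[-1]-v>1: break
            k.append(v)
        if len(k)<=4: cols.append((x,y0+np.mean(k)))
a=np.polyfit(*np.array(cols).T,1)
for _ in range(3):
    c=np.array(cols); e=abs(np.polyval(a,c[:,0])-c[:,1]); cols=[tuple(v) for v in c[e<1.]]; a=np.polyfit(*np.array(cols).T,1)
c=np.array(cols); p=[(c[0,0]-.5,np.polyval(a,c[0,0]-.5)),(c[-1,0]+.5,np.polyval(a,c[-1,0]+.5))]
print(len(cols),np.round(p,1).tolist(),tilt(I,p,y))
E
python3 line.py 158.5 285 225 40 40
python3 - <<'E'
from h import *
s=vision.camera("side"); f=lambda x,y:(220+x/4-.4,150+y/4-.4)
print(tilt(s,[f(270,380),f(370,434)],158.5),tilt(s,[f(298,318),f(270,380)],158.5))
E
```

```text
9 [[295.5, 244.4], [304.5, 248.4]] ([[603.8, 158.5, 183.6], [580.0, 158.5, 170.9]], np.float64(27.0), np.float64(28.2))
([[626.6, 158.5, 182.1], [560.5, 158.5, 138.5]], np.float64(79.2), np.float64(33.4)) ([[604.8, 158.5, 233.3], [626.6, 158.5, 182.1]], np.float64(55.6), np.float64(113.1))
```

Tilt is 33.4° and the edge length 79 mm is right. The face centre is at (594,130.5,160). I'll raise it, yaw it and move to the lens axis.

Call:
{"fn": "send_rows", "kwargs": {"steps": [[0,0,-0.5,0.56,10],[0,0,-0.6,0,10],[0,0,-0.6,0,10],[0,0,-0.6,0,10],[-0.3,-0.2,0,0,10],[-0.6,-0.4,0,0,10],[-0.7,-0.5,0,0,10],[-0.7,-0.5,0,0,10],[-0.7,-0.47,0,0,10],[-0.4,-0.3,0,0,10],[-0.26,-0.1,0,0,10],[0,0,0,0,10]]}}

```text
t: 10.92
tcp_pos: [635.7, 62.4, 238.4]
ee_rot: [-0.002, 0.029, 1.0, -0.0]
wrist_force: [0.4, 0.1, -1.8]
finger_gap: 0.251
gripper_force: 40.0
```

```bash
python3 - <<'E'
from h import *
s=vision.camera("side"); t=vision.camera("top")
A=cv2.resize(s["color"][175:275,200:320],None,fx=5,fy=5,interpolation=2)
B=cv2.resize(t["color"][120:220,250:290],None,fx=5,fy=5,interpolation=2)
cv2.imwrite("pics/show.png",np.hstack([A,B])); q=r.sense(); print(q["t"],q["tcp_pos"].round(1),q["ee_rot"].round(4),q["qd"].round(3))
E
```

```text
11.0167 [634.8  63.7 239.9] [-0.001   0.0287  0.9996  0.    ] [ 0.012 -0.024  0.001  0.001  0.002 -0.   ]
```

View pics/show.png

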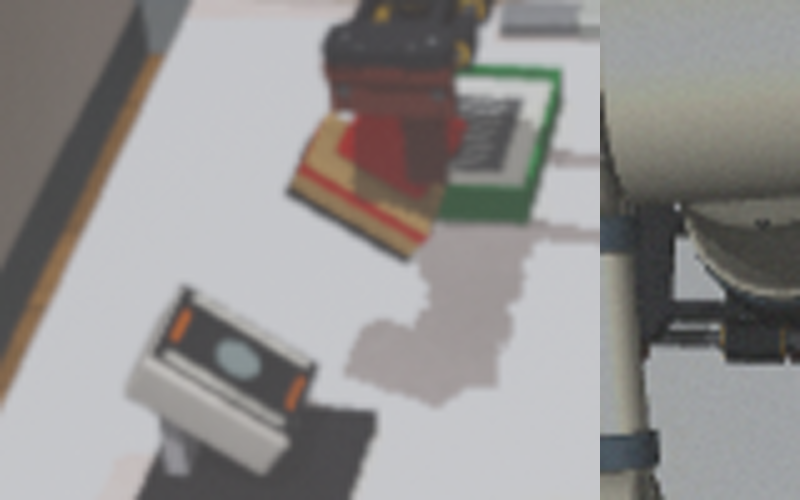

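The block hangs above the lens with its face towards it. Its side edge runs from crop (288,193) to (408,261), nearly parallel to the camera head's edge.

```bash
python3 - <<'E'
from h import *
s=vision.camera("side"); f=lambda x,y:(200+x/5-.4,175+y/5-.4)
n=np.array([np.sin(np.radians(3.3)),np.cos(np.radians(3.3)),0]); C=np.array([681.4,61.1,217.9])+28*n
def hit(p):
    o,d=ray(s,p); return o+d*(n@(C-o))/(n@d)
for a,b in(((288,193),(408,261)),((300,168),(428,238))):
    A,B=hit(f(*a)),hit(f(*b)); d=A-B; print(A.round(1),B.round(1),np.linalg.norm(d).round(1),np.degrees(np.arctan2(d[2],np.hypot(*d[:2]))).round(1))
    M=(A+B)/2-28*n
    e=np.radians(35);y=np.radians(-3.3);z=np.array([-np.sin(e)*np.cos(y),-np.sin(e)*np.sin(y),np.cos(e)]);x=np.array([np.cos(e)*np.cos(y),np.cos(e)*np.sin(y),np.sin(e)])
    v=M-[767.3,56.2,95]; print("lens frame",(x@v).round(1),(np.cross(z,x)@v).round(1),(z@v).round(1))
# same edge method on the camera head's long bar, for the slope (true 35)
A,B=None,None
q=r.sense();print(q["qd"].round(3),q["tcp_pos"].round(1))
E
```

```text
[716.4  87.1 234.3] [651.8  90.9 193.4] 76.5 32.3
lens frame -1.4 -0.1 146.1
[707.9  87.6 251.1] [639.3  91.6 209.6] 80.2 31.1
lens frame -0.6 -0.1 165.6
[ 0.006 -0.016 -0.003 -0.001  0.003  0.   ] [634.7  64.  240.5]
```

Lens-frame position is about (-1, 0, 146) mm and the tilt is about 32–33°, both within tolerance. I'll let it settle briefly, then hand in.

Call:
{"fn": "send_rows", "kwargs": {"steps": [[0,0,0,0,10],[0,0,0,0,10],[0,0,0,0,10],[0,0,0,0,10],[0,0,0,0,10],[0,0,0,0,10]]}}

```text
t: 11.57
tcp_pos: [635.0, 63.7, 241.3]
ee_rot: [0.0, 0.029, 1.0, 0.0]
wrist_force: [-0.6, -0.3, -2.5]
finger_gap: 0.247
gripper_force: 40.0
```

```bash
python3 -c "
import cv2,numpy as np
from cell import r,vision,workorder
a=cv2.imread('pics/show.png')[:,:600]; b=cv2.resize(vision.camera('side')['color'][175:275,200:320],None,fx=5,fy=5,interpolation=2)
d=cv2.absdiff(a,b)[100:270,280:440]; print('change',d.mean(),np.percentile(d,99)); print(r.sense()['qd'].round(3))
if d.mean()<6: print(workorder.job_done())
"
```

```text
change 5.153970588235294 38.0
[-0.001 -0.001 -0.     0.001 -0.002 -0.   ]
the job is handed in; nothing more can be done
None
```

I handed the job in with the red block, the one the chip called for, held still in front of the lens. By my measurements it sits about 146 mm out, within 2 mm of the line of sight, and tilted 32–33° against the wanted 35°. The hand-in returned no verdict.

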